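# Work the jammed straightedge out of the gluing clamp

## Task

The steel straightedge has slipped down askew between the sprung jaws of the gluing clamp, so that only one end of its upper edge shows. Work it out by that edge without dropping it, and lower it gently into the free slot of the wooden rule stand: standing on a long edge, fully down and about centred along the slot. Leave the wooden rule standing in its slot, and the glue jar and the wire spool where they are.

Things in the scene. Friction and masses are not known exactly. Their poses are not given: they have to be found in the camera images.
- straightedge: Loose steel bar 220 long x 36 high x 10 mm thick, about 0.6 kg, black graduations along one long edge, red line along the other. Origin: middle of the red-line edge. y along its length, z across its height towards the graduations, x through its thickness. It starts on edge in the clamp, graduations up, slanting about 0.2 rad: -y end low on the gap's floor, +y end high on a guide rod.
- straightedge_mid (a point): Centre of the straightedge bar (18 mm from either long edge, 110 mm from either end); axes as the bar's. At the start the top edge here lies about 6 mm below the jaw tops. Held only by an edge it may turn a little in the fingers while it is drawn. Either way round and either long edge down is right in the stand.
- raised_edge (a point): Point on the straightedge's upper (graduated) edge, 25 mm from its raised +y end; axes as the bar's. At the start it stands about 11 mm above the jaw tops; the edge shows 15 mm at the very end and sinks below the jaw tops some 80 mm from that end.
- clamp: Sprung gluing clamp fixed to the bench: green base plate 210 x 310 x 12 mm, two upright plywood-faced jaws 300 mm long with a 10 mm gap between them (the bar fills it), tops 75 mm above the bench, 63 mm above the gap's floor. Origin: on the bench under the middle of the gap. y along the gap, +y towards the bar's raised end; x across it. +x jaw fixed, 26 mm thick; -x jaw 22 mm thick.
- clamp_gap (a point): Middle of the gap at jaw-top level (75 mm up); axes as the clamp's. Springs press the sliding -x jaw (20 mm travel) on the bar with about 20 N: drawing the bar straight up takes some 12 to 25 N all the way out; lifting only one end swings it up about its low end, and let go half drawn it stays about where it is. Empty, the jaws shut to 7 mm.
- guide_rod (a point): Axis of the rod under the bar's raised end, in the gap, 48 mm above the bench. Two such 8 mm rods run along the clamp's x, 115 mm either side of the gap's middle, and carry springs and wing nuts out to 115 mm on the -x side, all lower than the jaws.
- stand: Wooden rule stand fixed to the bench, 126 (x) x 180 (y) x 36 mm high, with two straight slots along its y, open at both ends and at the top, 14 mm wide and 18 mm deep, 66 mm apart centre to centre. Origin: on the bench under its middle; z up.
- free_slot (a point): Middle of the floor of the empty slot (on the stand's -x side), 18 mm above the bench and 18 mm below the stand's top; y along the slot, x across it, z up. The bar stands 18 mm proud of the stand when fully down.
- wood_rule: Loose wooden rule 200 x 36 x 10 mm with a brass strip, standing on edge in the stand's other slot (+x side). Origin: middle of its lower edge. To be left alone.
- glue_jar: White jar with a red cap, 62 mm across, 95 mm high, standing near the middle of the bench; origin under its middle. To be left alone.
- wire_spool: Black spool of copper wire lying flat, 90 mm across, 40 mm high, near the middle of the bench; origin under its middle. To be left alone.
Mind the look-alikes: they are no part of the job. There is more than one size of the stand; the one meant has the size given above.

How it is judged:
At the end, for the whole second after the job is handed in: Straightedge released and still in the free slot on a long edge: its centre within 5 mm across, 20 mm along, and 15 to 21.5 mm above the slot floor, its length within 0.06 rad of the slot, upright within 0.26 rad; the wooden rule still standing in its own slot (x of straightedge_mid in the frame of free_slot between -0.005 and 0.005 m and y of straightedge_mid in the frame of free_slot between -0.02 and 0.02 m and z of straightedge_mid in the frame of free_slot between 0.015 and 0.0215 m and angle between the y axis of straightedge and the y axis of stand, either way round below 0.06 rad and angle between the z axis of straightedge and the z axis of stand, either way round below 0.26 rad and linear speed of straightedge below 0.02 m/s and angular speed of straightedge below 0.1 rad/s and contact force between the fingers and straightedge below 0.05 N and distance between wood_rule and stand below 0.055 m and angle between wood_rule's own z axis and vertical below 0.26 rad); the robot touches nothing.
It fails at once if the straightedge falls (over 0.35 m/s while not held) (contact force between the fingers and straightedge below 0.01 N and linear speed of straightedge above 0.35 m/s).
It fails at once if the wooden rule is shifted by more than 15 mm (distance of wood_rule from where it was at the start of the episode above 0.015 m).
It fails at once if the glue jar or the wire spool is shifted by more than 20 mm (distance of any of glue_jar, wire_spool from where it was at the start of the episode above 0.02 m).
It also fails if it takes over 58 s, if anything falls off the work surface, if the arm or the gripper's body presses on something with over 40 N, if the wrist force passes 120 N, or if a joint passes its speed limit or range.

## Robot

A 7-joint arm with a two-finger parallel gripper is mounted at the origin on the work surface. World frame = base frame: x ahead of the robot, y to its left, z up, the work surface at z = 0. Lengths are in m, angles in rad, forces in N, time in s.
With the tool pointing down it reaches from about 0.425 to 0.925 m from the base axis. Payload 6.8 kg.
Tool frame: the origin (TCP) lies between the finger pads; the fingertips stand 22 mm ahead of it and the grasp point (between the pads) lies 3 mm ahead of it; z points along the fingers, y is the direction in which the jaws open and shut (so a half turn about z gives the same grasp; the last joint's range is limited). The gripper opens to 85 mm and grips with 20 to 120 N. Pads are 22 mm wide; open, the fingers measure 114 mm over their backs; the gripper's body (76 mm by 85 mm) begins 54 mm behind the grasp point. The pads swing forward as they close: fully open they stand 13 mm farther back than shut.
Start: joints at [1.072, 0.477, 0.022, 1.555, -0.011, 1.109, -0.083], TCP at [0.257, -0.624, 0.253] pointing down, gripper open.
Joint ranges: [-2.96, 2.96], [-0.34, 2.1], [-1.41, 1.46], [0.24, 2.44], [-1.37, 4.51], [0.17, 1.92], [-2.96, 2.96]. Speed limits (rad/s): [2.39, 2.39, 3.14, 3.14, 3.14, 3.14, 3.14].

## Interface

Orientations are given as a unit quaternion [w, x, y, z].
In Python, from station import bot gives the robot as it stands. The module is installed in compiled form; this text tells all that it offers.
- The arm moves only by the tool drive_tool, never from a script. Its argument "series" is one flat list of numbers, 7 for each row, row after row: the opening, from -1 (shut) to 1 (fully open), then the shift along the tool's x, y, z in mm, then the turn, a rotation vector about the tool's x, y, z in rad. In form: [jaw, x, y, z, wx, wy, wz, jaw, x, y, z, wx, wy, wz, ...]. A call has 1 to 12 rows; each row shifts and turns the commanded pose from where the row before left it, along the tool's axes as they then stand; what a row does not reach is not made up. A row lasts 1/8 s, in which the tool goes at most 62.5 mm and 10.7 degrees, less where a joint would pass 70% of its speed; a pose out of reach is approached as far as the arm can. A call with a gripper value outside its range is refused whole. The fingers move at their own pace and stop on an object; "force" is the grip in N (left out, the last holds). Time passes only in rows, so rows that do not move let the fingers close. It gives the time, the measured TCP pose, the force and the opening at its end, in the units of the state.
- bot.get_obs(): the state, without advancing time (a new reading comes with each control period).
- bot.read_camera(name): name is "side" or "top" or "wrist"; returns a dict with "pixels" (384x512x3 uint8, blue, green, red), "camera_matrix" (3x3 intrinsics, pixels), "distortion" ([k1, k2, p1, p2, k3] as OpenCV has them; the pictures are not rectified), "rvec" (rotation vector, rad) and "tvec" (3), from world to camera coordinates, as OpenCV has them. Camera axes: x right, y down, z forward; pixel columns grow to the right and rows downward; lengths in m; the calibration is good to about 2 mm. A picture is of the moment at which its call begins. There is no depth.
- bot.hand_in(): hands the job in, once; it reports no verdict.
The state is a dict: "t": time; "q": joint angles; "joint_vel": joint speeds; "joint_torque": joint torques, N m; "eef_pos": TCP position; "tool_rot": TCP orientation; "contact_force": force on the tool from outside, world axes, zero at the start; "torque": the same for the moment, N m; "gripper_width": opening from 0.0 (shut) to 1.0 (fully open).
Only numpy, scipy, OpenCV 4.12 (cv2) and the standard library are available. Lean on these libraries where they do the work, as an engineer would, in place of code of your own. Each camera call takes 0.05 s, during which the arm holds its last target. There are 200 camera calls.

## Working session

There is one attempt and no reset: what is moved stays moved. The work goes in short steps, Python scripts to look and compute and a tool call to move; the robot and the scene stay as the last step left them, time stands still between calls to the robot, and variables do not carry over. Pictures are saved under pics/ and viewed, about 8 in all and at most 12, crops included, and the job is handed in when it is done.

Besides the shell and the picture viewer there is one more tool, called after "Call:" in YAML: its name, and indented under it one key for each argument. drive_tool: Moves the arm, as the interface text tells. Its arguments: {"type":"object","properties":{"series":{"type":"array"},"force":{"type":"number"}},"required":["series"]}

```bash
mkdir -p pics; cat > h.py <<'E'
from station import bot
import cv2, numpy as np
def cam(n):
    c=bot.read_camera(n); c['R']=cv2.Rodrigues(np.array(c['rvec'],float))[0]; c['t']=np.array(c['tvec'],float).ravel()
    c['K']=np.array(c['camera_matrix'],float); c['d']=np.array(c['distortion'],float); return c
def ray(c,uv):
    p=cv2.undistortPoints(np.array(uv,float).reshape(-1,1,2),c['K'],c['d']).reshape(-1,2)
    return -c['R'].T@c['t'], np.c_[p,np.ones(len(p))]@c['R']
def plane(c,uv,z):
    o,d=ray(c,uv); return o+d*((z-o[2])/d[:,2])[:,None]
def proj(c,X):
    return cv2.projectPoints(np.array(X,float).reshape(-1,1,3),np.array(c['rvec'],float),c['t'],c['K'],c['d'])[0].reshape(-1,2)
E
python3 - <<'E'
from h import *
s=bot.get_obs(); print({k:np.round(v,3).tolist() for k,v in s.items()})
for n in('top','side'):
    c=cam(n); cv2.imwrite(f'pics/{n}0.png',cv2.resize(c['pixels'],(800,600),interpolation=cv2.INTER_CUBIC)); print(n,(-c['R'].T@c['t']).round(3),c['K'].round(1).tolist(),c['d'])
E
```

```text
{'t': 0.0, 'q': [1.072, 0.478, 0.022, 1.556, -0.012, 1.109, -0.083], 'joint_vel': [-0.001, 0.001, -0.0, 0.001, -0.001, 0.0, 0.001], 'joint_torque': [-0.001, -59.647, 1.607, -28.121, 0.012, 0.009, -0.0], 'eef_pos': [0.257, -0.624, 0.252], 'tool_rot': [-0.001, 0.981, 0.194, -0.0], 'contact_force': [0.616, 0.649, -0.902], 'torque': [-0.038, -0.008, 0.024], 'gripper_width': 1.001}
top [0.323 0.063 1.02 ] [[411.0, 0.0, 250.6], [0.0, 411.0, 193.2], [0.0, 0.0, 1.0]] [-0.10306371  0.          0.          0.          0.        ]
side [0.223 0.814 0.743] [[391.7, 0.0, 254.9], [0.0, 391.7, 199.7], [0.0, 0.0, 1.0]] [0.01755123 0.         0.         0.         0.        ]
```

View pics/top0.png

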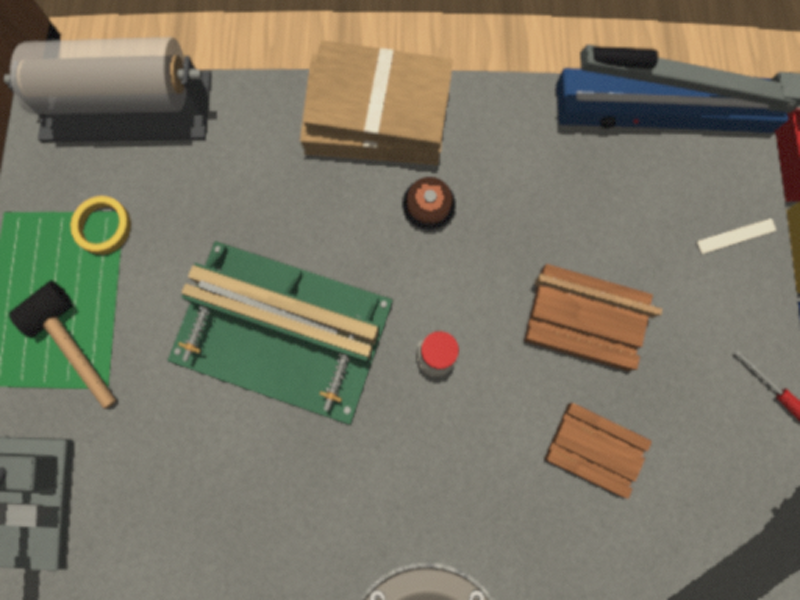

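View pics/side0.png

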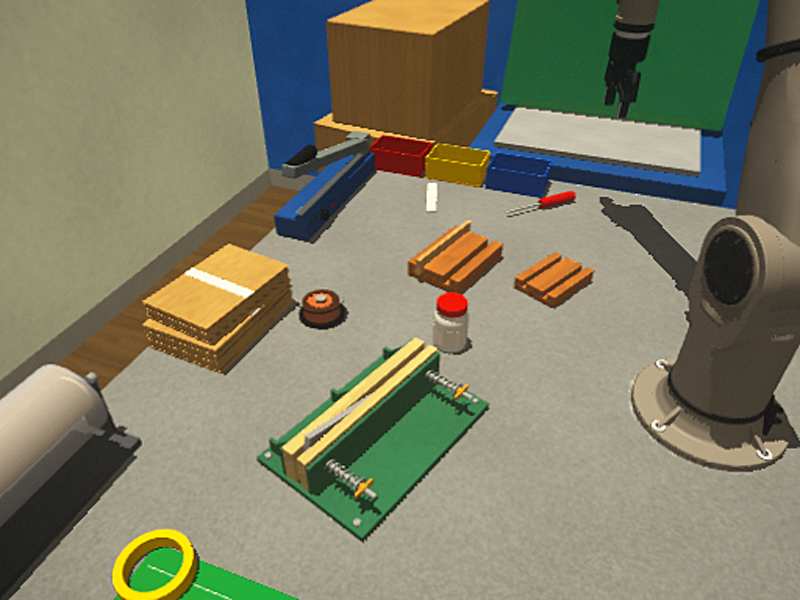

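The top view shows two stands with slots. The large one is at about (590,318), with the wooden rule in its upper (+x) slot, and the small empty one is at about (600,450). The large one fits the description. The clamp is at about (280,320), with the bar's raised end at the left, around (200,287). I'll confirm this in an enlarged crop and measure there.

```bash
python3 - <<'E'
from h import *
c=cam('top'); im=c['pixels']
a=cv2.resize(im[145:280,100:260],(800,675),interpolation=cv2.INTER_CUBIC)[:600]   # scale 5
b=cv2.resize(im[160:250,325:435],(550,450),interpolation=cv2.INTER_CUBIC)
cv2.imwrite('pics/clamp1.png',a); cv2.imwrite('pics/stand1.png',b)
E
```

```text
(no output)
```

View pics/clamp1.png

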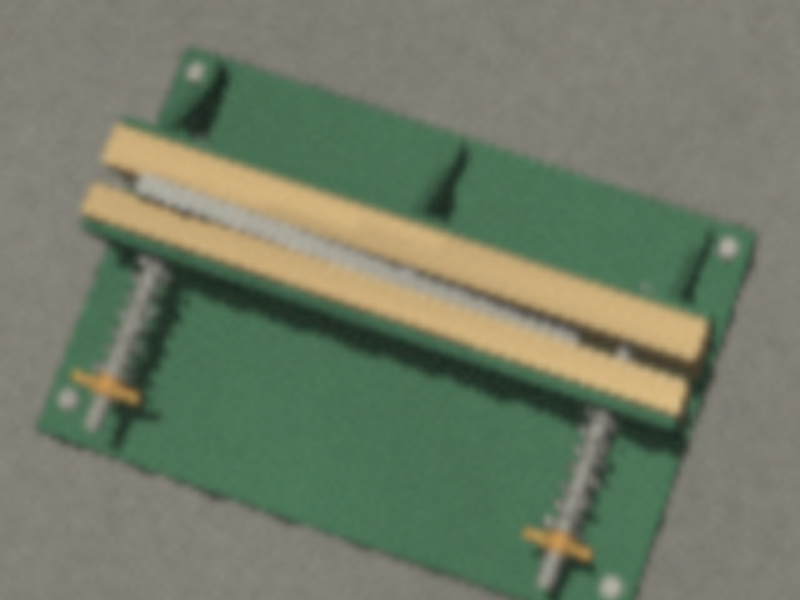

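View pics/stand1.png

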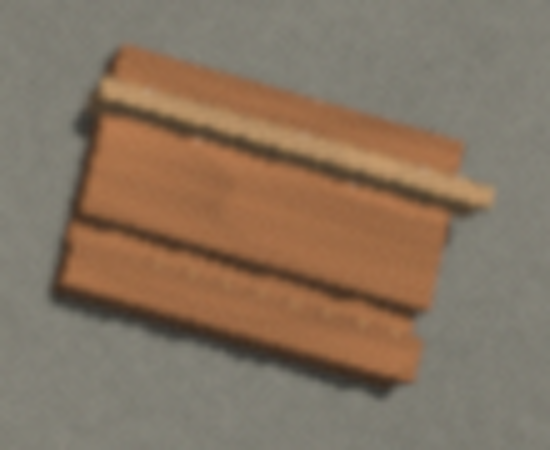

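The crops confirm it. The large stand's top corners in the crop are at (122,45), (463,145), (412,383) and (62,290), with the rule upper and the free slot along (75,222)–(425,315). The bar's raised end is at (140,183) in the clamp crop.

```bash
python3 - <<'E'
from h import *
c=cam('top')
f=lambda p,o:(np.array(p,float)+.5)/5-.5+np.array(o)
oc,os=(100,145),(325,160)
J=plane(c,f([(122,123),(710,320),(83,212),(683,415),(104,162),(698,362),(92,185),(690,380)],oc),.075)[:,:2]
print('jaw corners',J.round(4).tolist())
print('lens',[np.linalg.norm(J[i]-J[i+1]).round(4) for i in(0,2,4,6)],'yaw',[np.arctan2(-(J[i]-J[i+1])[0],(J[i]-J[i+1])[1]).round(4) for i in(0,2,4,6)])
print('width',[np.linalg.norm(J[0]-J[2]).round(4),np.linalg.norm(J[1]-J[3]).round(4)])
print('gap mid',J[4:].mean(0), 'rough from outer',J[:4].mean(0))
B=plane(c,f([(140,183),(150,200),(580,340)],oc),.09); print('bar end',B.round(4).tolist())
S=plane(c,f([(122,45),(463,145),(412,383),(62,290)],os),.036)[:,:2]
print('stand',S.round(4).tolist(),[np.linalg.norm(S[i]-S[(i+1)%4]).round(4) for i in range(4)],'mid',S.mean(0))
for a,b in((0,1),(3,2)): d=S[a]-S[b]; print('yaw',np.arctan2(-d[0],d[1]))
G=plane(c,f([(74,221),(424,313)],os),.036)[:,:2]; print('slot',G.round(4).tolist(),G.mean(0)); d=G[0]-G[1]; print(np.arctan2(-d[0],d[1]), np.hypot(*d))
R=plane(c,f([(110,88),(490,193)],os),.054)[:,:2]; d=R[0]-R[1];print('rule',R.mean(0),np.arctan2(-d[0],d[1]), np.hypot(*d))
E
```

```text
jaw corners [[0.567, 0.3605], [0.4745, 0.0781], [0.5233, 0.3763], [0.43, 0.09], [0.5477, 0.3679], [0.4547, 0.0834], [0.5365, 0.3729], [0.4463, 0.087]]
lens [np.float64(0.2972), np.float64(0.3011), np.float64(0.2993), np.float64(0.2998)] yaw [np.float64(-0.3163), np.float64(-0.315), np.float64(-0.316), np.float64(-0.3055)]
width [np.float64(0.0464), np.float64(0.0461)]
gap mid [0.49631283 0.22779967] rough from outer [0.49869422 0.22622863]
bar end [[0.5342, 0.3452, 0.09], [0.5261, 0.3399, 0.09], [0.4623, 0.1372, 0.09]]
stand [[0.5837, -0.1874], [0.5345, -0.3589], [0.4156, -0.3249], [0.4605, -0.1531]] [np.float64(0.1784), np.float64(0.1237), np.float64(0.1776), np.float64(0.1279)] mid [ 0.49855899 -0.25607399]
yaw -0.27939665510479567
yaw -0.2556021163874587
slot [[0.4945, -0.1601], [0.45, -0.3331]] [ 0.47225645 -0.24657306]
-0.2521250625960868 0.17864141018087354
rule [ 0.53199961 -0.26959483] -0.26332013585749964 0.19382329684559035
```

Call:
drive_tool:
  series: [1, 0, 0, 0, 0, 0, -0.173, 1, 0, 0, 0, 0, 0, -0.173, 1, 0, 0, 0, 0, 0, -0.173, 1, 0, 0, 0, 0, 0, -0.173, 1, 0, 0, 0, 0, 0, -0.173, 1, 50, 15, 0, 0, 0, 0, 1, 50, 15, 0, 0, 0, 0, 1, 50, 15, 0, 0, 0, 0, 1, 50, 15, 0, 0, 0, 0, 1, 50, 15, 0, 0, 0, 0, 1, 50, 10, 0, 0, 0, 0, 1, 50, 10, 0, 0, 0, 0]

```text
t: 1.7
eef_pos: [0.4565, -0.3193, 0.2533]
tool_rot: [0.0, 0.809, 0.587, -0.0]
contact_force: [0.6, 0.5, -0.3]
gripper_width: 1.0
```

Call:
drive_tool:
  series: [1, 52, 0, 0, 0, 0, 0, 1, 52, 0, 0, 0, 0, 0, 1, 52, 0, 0, 0, 0, 0, 1, 52, -10, 0, 0, 0, 0, 1, 52, -10, 0, 0, 0, 0, 1, 52, -15, 0, 0, 0, 0, 1, 52, -15, 0, 0, 0, 0, 1, 52, -20, 0, 0, 0, 0, 1, 52, -20, 0, 0, 0, 0, 1, 52, -20, 0, 0, 0, 0, 1, 52, -20, 0, 0, 0, 0, 1, 55, -1, 0, 0, 0, 0]

```text
t: 3.2
eef_pos: [0.5246, 0.318, 0.2535]
tool_rot: [0.0, 0.809, 0.588, -0.0]
contact_force: [1.2, -1.0, 0.4]
gripper_width: 1.002
```

```bash
python3 - <<'E'
from h import *
s=bot.get_obs(); print(s['eef_pos'],s['tool_rot'],np.round(s['q'],2),s['t'])
c=cam('wrist'); cv2.imwrite('pics/w1.png',cv2.resize(c['pixels'],(800,600),interpolation=cv2.INTER_CUBIC)); print((-c['R'].T@c['t']).round(3),c['R'][2].round(2))
E
```

```text
[0.5246157  0.31801952 0.25352026] [ 1.51513370e-04  8.08829256e-01  5.88043537e-01 -9.97577621e-05] [-0.21  0.44 -0.58  1.68  0.26  1.11 -1.18] 3.2
[0.547 0.384 0.374] [-0.09 -0.26 -0.96]
```

View pics/w1.png

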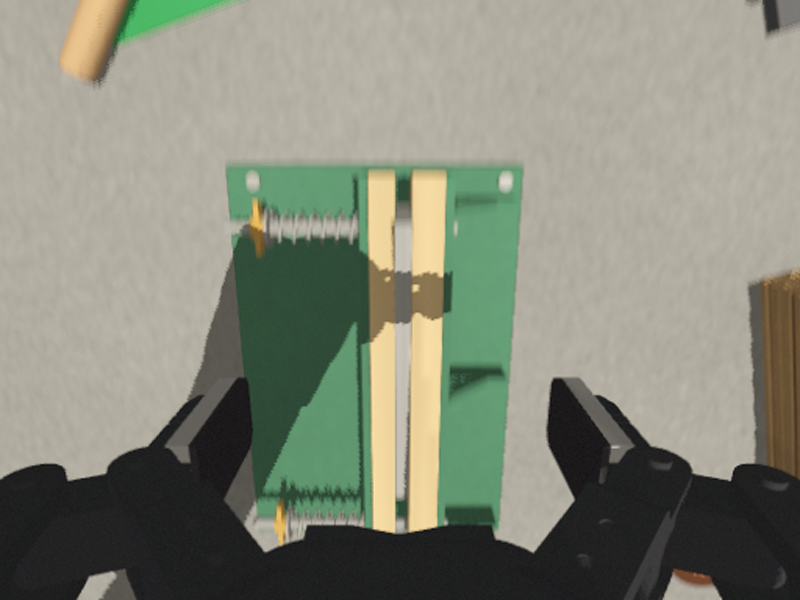

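The wrist view looks along the gap. The bar's raised end is at (403,220) px and its edge runs to about (401,498). The jaw ends lie at row 170, with the gap at columns 396–412.

```bash
python3 - <<'E'
from h import *
c=cam('wrist'); f=lambda p:(np.array(p,float)+.5)/1.5625-.5
s=bot.get_obs();T=np.array(s['eef_pos']);a=1.2558
ex=np.array([np.cos(a),np.sin(a)]);ey=np.array([np.sin(a),-np.cos(a)])
def rel(n,p,z):
    P=plane(c,f(p),z)[:,:2]; d=P-T[:2]; print(n,P.round(4).tolist(),'tool x,y mm',(np.c_[d@ex,d@ey]*1e3).round(1).tolist())
rel('bar end',[(394,218),(412,218)],.09)
rel('bar 25',[(394,248),(412,248)],.086)
rel('sink',[(395,330),(410,330)],.075)
rel('gap far',[(395.5,170),(412.5,170)],.075)
rel('jaw near',[(374,530),(397,530),(408,530),(438,530)],.075)
rel('pads',[(240,380),(556,380)],T[2]-.01)
E
```

```text
bar end [[0.534, 0.361], [0.5437, 0.358]] tool x,y mm [[39.2, -2.9], [39.3, 7.3]]
bar 25 [[0.5285, 0.3441], [0.5384, 0.3409]] tool x,y mm [[21.4, -2.8], [21.5, 7.6]]
sink [[0.5123, 0.2922], [0.5213, 0.2894]] tool x,y mm [[-32.9, -2.1], [-32.8, 7.3]]
gap far [[0.5426, 0.3856], [0.552, 0.3826]] tool x,y mm [[65.2, -2.3], [65.3, 7.6]]
jaw near [[0.4516, 0.1525], [0.4673, 0.1475], [0.4748, 0.1452], [0.4953, 0.1387]] tool x,y mm [[-184.6, -16.6], [-184.4, -0.1], [-184.4, 7.8], [-184.2, 29.2]]
pads [[0.485, 0.3469], [0.5711, 0.3195]] tool x,y mm [[10.6, -45.0], [11.3, 45.3]]
```

The wrist and top views disagree by about 14 mm along the gap. I'll check both against the side camera.

```bash
python3 - <<'E'
from h import *
c=cam('side'); im=c['pixels'].copy(); t=cam('top')
big=cv2.resize(im[205:330,160:300],(784,700),interpolation=cv2.INTER_CUBIC)[:600]
def dot(X,col):
    for u in proj(c,X):
        p=(u+.5-np.array([160,205]))*5.6; cv2.drawMarker(big,tuple(int(v) for v in p),col,cv2.MARKER_CROSS,12,1)
dot([[.5477,.3679,.075],[.5365,.3729,.075],[.4547,.0834,.075],[.4463,.087,.075]],(0,0,255))  # top: red
dot([[.5426,.3856,.075],[.552,.3826,.075]],(255,0,0)) # wrist: blue
dot([bot.get_obs()['eef_pos']],(0,255,0))
cv2.imwrite('pics/side_chk.png',big)
# colour blob triangulation of the red cap: top/side
for k in (t,c):
    h=cv2.cvtColor(k['pixels'],cv2.COLOR_BGR2HSV); m=((h[...,0]<6)|(h[...,0]>174))&(h[...,1]>170)&(h[...,2]>120)
    n,l,st,ce=cv2.connectedComponentsWithStats(m.astype(np.uint8)); i=[j for j in range(1,n) if st[j,4]>60]; print([(ce[j].round(1).tolist(),st[j,4], plane(k,[ce[j]],.09).round(4).tolist()) for j in i])
E
```

```text
[([281.2, 223.8], np.int32(360), [[0.4379, -0.0127, 0.09]]), ([506.2, 257.1], np.int32(94), [[0.3603, -0.5456, 0.09]])]
[([257.9, 99.5], np.int32(143), [[0.7319, -0.5551, 0.09]]), ([356.1, 126.5], np.int32(112), [[0.3316, -0.4686, 0.09]]), ([288.7, 194.2], np.int32(234), [[0.4378, -0.0112, 0.09]])]
```

View pics/side_chk.png

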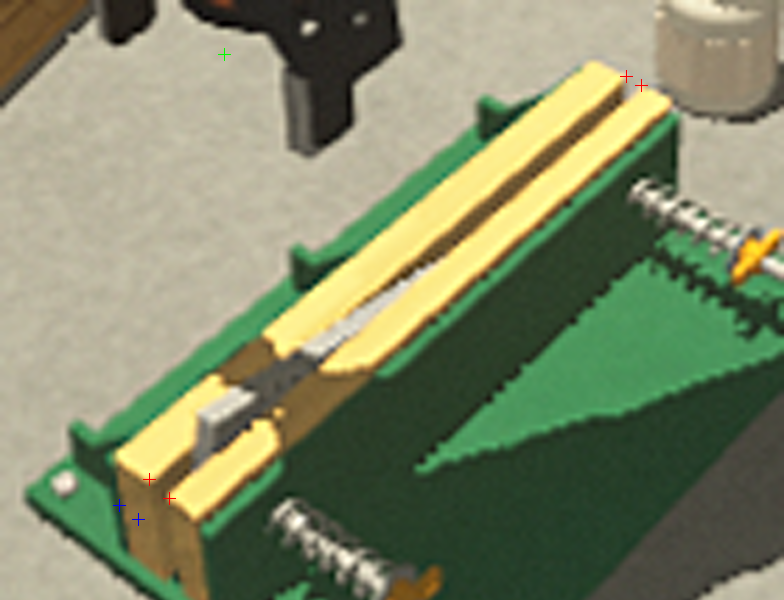

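Call:
drive_tool:
  series: [1, 4, 1.5, 40, 0, 0, 0, 1, 0, 0, 40, 0, 0, 0, 1, 0, 0, 0, 0, 0, 0, 1, 0, 0, 0, 0, 0, 0]

```text
t: 3.9
eef_pos: [0.5291, 0.3188, 0.1748]
tool_rot: [0.0, 0.81, 0.587, 0.001]
contact_force: [0.9, -0.3, 0.3]
gripper_width: 1.002
```

```bash
python3 - <<'E'
from h import *
s=bot.get_obs();T=np.array(s['eef_pos']);print(T,np.abs(s['joint_vel']).max())
c=cam('wrist'); im=c['pixels']; big=cv2.resize(im,(800,600),interpolation=cv2.INTER_CUBIC)
# red: where the top/side estimate of gap ends falls in the wrist picture
for u in proj(c,[[.5477,.3679,.075],[.5365,.3729,.075],[.4547,.0834,.075],[.4463,.087,.075],[.530,.3425,.09]]): cv2.drawMarker(big,tuple(int(v*1.5625) for v in u),(0,0,255),cv2.MARKER_CROSS,12,1)
cv2.imwrite('pics/w2.png',big)
sd=cam('side'); q=(np.array([(200,405),(250,392),(120,455),(195,520)])+.5)/5.6-.5+np.array([160,205])
print('side: bar end',plane(sd,q[:2],.09).round(4).tolist(),'jaw outer ends',plane(sd,q[2:],.075).round(4).tolist())
E
```

```text
[0.52909318 0.31881987 0.17477685] 0.01876699732140559
side: bar end [[0.5393, 0.3397, 0.09], [0.5243, 0.327, 0.09]] jaw outer ends [[0.5636, 0.3617, 0.075], [0.5224, 0.3785, 0.075]]
```

View pics/w2.png

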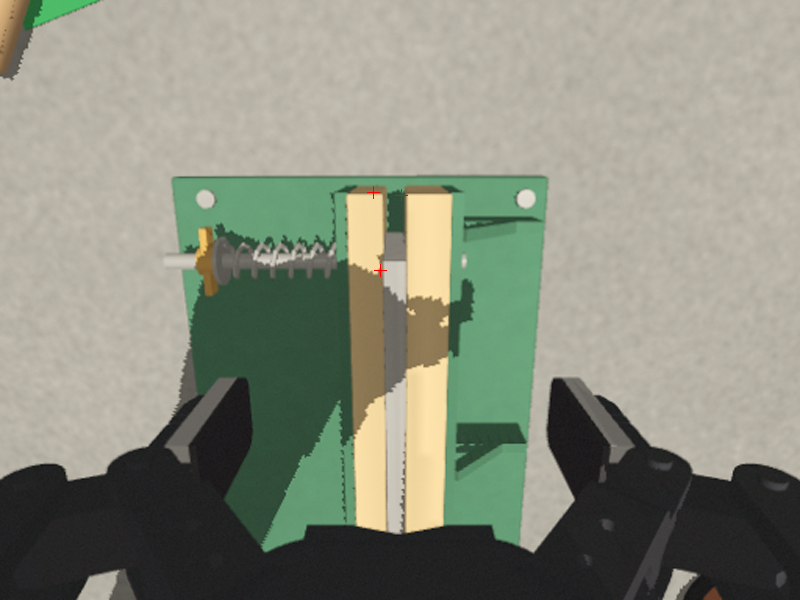

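The wrist view is now sharp. The bar is at columns 386–406, its upper end corner is at row 260, and the pads are centred on column 398. The red top-view points agree along the gap, within about 4 mm.

```bash
python3 - <<'E'
from h import *
c=cam('wrist'); f=lambda p:(np.array(p,float)+.5)/1.5625-.5
s=bot.get_obs();T=np.array(s['eef_pos']);w,x,y,z=s['tool_rot'];a=2*np.arctan2(y,x);print(a)
ex=np.array([np.cos(a),np.sin(a)]);ey=np.array([np.sin(a),-np.cos(a)])
def rel(n,p,z):
    P=plane(c,f(p),z)[:,:2]; d=P-T[:2]; print(n,P.round(4).tolist(),'tool x,y mm',(np.c_[d@ex,d@ey]*1e3).round(1).tolist())
rel('bar end',[(386,260),(407,260)],.09)
rel('bar sink',[(385.5,450),(404.5,450)],.075)
rel('gap far',[(386.5,193),(406,193)],.075)
rel('gap near',[(388,530),(404,530)],.075)
E
```

```text
1.2552064180895564
bar end [[0.5337, 0.347], [0.5421, 0.3442]] tool x,y mm [[27.4, -4.2], [27.3, 4.6]]
bar sink [[0.5013, 0.2521], [0.5103, 0.2491]] tool x,y mm [[-72.9, -5.6], [-72.9, 3.9]]
gap far [[0.542, 0.3721], [0.5501, 0.3695]] tool x,y mm [[53.9, -4.1], [53.8, 4.3]]
gap near [[0.4871, 0.2056], [0.4951, 0.203]] tool x,y mm [[-121.5, -4.7], [-121.5, 3.8]]
```

Call:
drive_tool:
  series: [0, 0, 0, 25, 0, 0, 0, 0, 0, 0, 25, 0, 0, 0, 0, 0, 0, 16, 0, 0, 0, -0.4, 0, 0, 6, 0, 0, 0, -0.4, 0, 0, 4, 0, 0, 0, -0.4, 0, 0, 0, 0, 0, 0]
  force: 40

```text
t: 4.8
eef_pos: [0.5286, 0.3195, 0.0978]
tool_rot: [0.0, 0.809, 0.587, 0.0]
contact_force: [-0.4, -0.6, 0.8]
gripper_width: 0.298
```

Call:
drive_tool:
  series: [-1, 0, 0, 0, 0, 0, 0, -1, 0, 0, 0, 0, 0, 0, -1, 0, 0, 0, 0, 0, 0, -1, 0, 0, 0, 0, 0, 0]
  force: 60

```text
t: 5.3
eef_pos: [0.5276, 0.32, 0.0979]
tool_rot: [-0.0, 0.809, 0.588, -0.0]
contact_force: [-5.1, 0.4, 6.4]
gripper_width: 0.094
```

Call:
drive_tool:
  series: [-1, 0, 0, 0, 0, 0, 0, -1, 0, 0, 0, 0, 0, 0]
  force: 110

```text
t: 5.55
eef_pos: [0.5276, 0.32, 0.0979]
tool_rot: [-0.0, 0.809, 0.588, -0.0]
contact_force: [-4.9, -0.1, 5.2]
gripper_width: 0.075
```

Call:
drive_tool:
  series: [-1, -2.2, 0, -4.6, 0, 0.025, 0, -1, -2.2, 0, -4.6, 0, 0.025, 0, -1, -2.2, 0, -4.6, 0, 0.025, 0, -1, -2.2, 0, -4.6, 0, 0.025, 0]

```text
t: 6.05
eef_pos: [0.5247, 0.3112, 0.1147]
tool_rot: [-0.031, 0.808, 0.587, 0.041]
contact_force: [0.2, 7.5, -10.7]
gripper_width: 0.075
```

```bash
python3 - <<'E'
from h import *
c=cam('wrist'); a=cv2.resize(c['pixels'],(560,420),interpolation=cv2.INTER_CUBIC)
s=cam('side')['pixels']; b=cv2.resize(s[205:310,160:300],(560,420),interpolation=cv2.INTER_CUBIC)
cv2.imwrite('pics/lift1.png',np.hstack([a[:, 80:480],b[:,:400]]))
E
```

```text
(no output)
```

View pics/lift1.png

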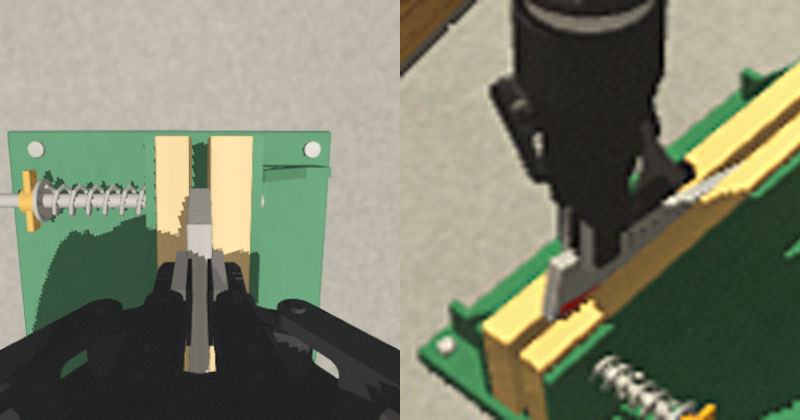

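The bar is held and swinging up. Its raised end now stands well above the jaws, with the red line visible. I'll continue the swing.

Call:
drive_tool:
  series: [-1, -2.2, 0, -4.6, 0, 0.025, 0, -1, -2.2, 0, -4.6, 0, 0.025, 0, -1, -2.2, 0, -4.6, 0, 0.025, 0, -1, -2.2, 0, -4.6, 0, 0.025, 0, -1, -2.2, 0, -4.6, 0, 0.025, 0, -1, -2.2, 0, -4.6, 0, 0.025, 0, -1, -2.2, 0, -4.6, 0, 0.025, 0, -1, -2.2, 0, -4.6, 0, 0.025, 0, -1, 0, 0, 0, 0, 0, 0, -1, 0, 0, 0, 0, 0, 0]

```text
t: 7.4
eef_pos: [0.5171, 0.2877, 0.1483]
tool_rot: [-0.088, 0.8, 0.581, 0.121]
contact_force: [-2.5, 3.9, -0.4]
gripper_width: 0.07
```

Call:
drive_tool:
  series: [-0.5, 0, 0, 0, 0, 0, 0, 0, 0, 0, 0, 0, 0, 0, 0, 0, 0, 0, 0, 0, 0, 0, 0, 0, -15, 0, 0, 0, 0, 0, 0, -15, 0, 0, 0, 0, 0, 0, 0, 0, 0.1, 0, 0, 0, 0, 0, 0, 0.1, 0, 0, -30, 0, 0, 0, 0, 0, 0, -30, 0, -1, 0, 0, 0, 0, -30, 0, -1, 0, 0, 0, 0, 0, 0, 0, 0, 0, 0, 0, 0, 0, 0, 0, 0, 0]

```text
t: 8.9
eef_pos: [0.4913, 0.2033, 0.1366]
tool_rot: [-0.145, 0.784, 0.569, 0.201]
contact_force: [-0.5, 0.1, -0.2]
gripper_width: 0.503
```

```bash
python3 - <<'E'
from h import *
s=bot.get_obs();print(s['eef_pos'],s['tool_rot'],s['gripper_width'],s['t'])
T=np.array(s['eef_pos'])-[.4994,.2283,0];print('clamp x,y,z',(.950*T[0]-.311*T[1],.311*T[0]+.950*T[1],T[2]))
# predicted bar top edge mid/ends in world
U=np.array([.311,.950]);O=np.array([.4994,.2283]);th=.5
def P(l,h): y=-.085+l*np.cos(th)-h*np.sin(th); z=.012+l*np.sin(th)+h*np.cos(th); return [*(O+y*U),z]
X=[P(.22,.036),P(.11,.036),P(.135,.036),P(.085,.036)]
c=cam('wrist'); a=cv2.resize(c['pixels'],(560,420),interpolation=cv2.INTER_CUBIC)
for u in proj(c,X): cv2.drawMarker(a,tuple(int(v) for v in u*560/512),(0,0,255),cv2.MARKER_CROSS,9,1)
k=cam('side'); b=cv2.resize(k['pixels'][175:310,160:295],(500,500),interpolation=cv2.INTER_CUBIC)[:420]
for u in proj(k,X): cv2.drawMarker(b,tuple(int(v) for v in (u+.5-[160,175])*500/135),(0,0,255),cv2.MARKER_CROSS,9,1)
cv2.imwrite('pics/half.png',np.hstack([a[:,80:480],b[:,:400]]))
E
```

```text
[0.49131606 0.20334888 0.13663993] [-0.14487783  0.78399021  0.56912214  0.20117096] 0.5026980559454194 8.9
clamp x,y,z (np.float64(8.005013635343887e-05), np.float64(-0.026217666608496976), np.float64(0.13663993494471308))
```

View pics/half.png

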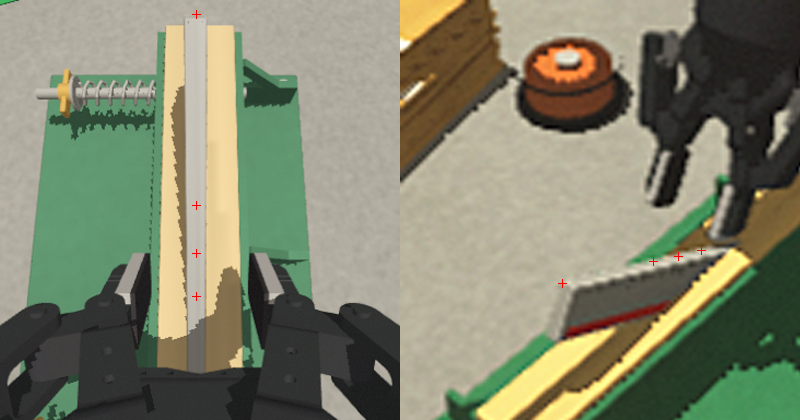

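The bar stays half-drawn and close to where I predicted; its end is about 4 mm short of the mark. The edge is centred between the fingers, so I'll regrip at the middle.

Call:
drive_tool:
  series: [0, 0, 0, 15, 0, 0, 0, -0.4, 0, 0, 15, 0, 0, 0, -0.4, 0, 0, 7.5, 0, 0, 0, -0.4, 0, 0, 0, 0, 0, 0, -1, 0, 0, 0, 0, 0, 0, -1, 0, 0, 0, 0, 0, 0, -1, 0, 0, 0, 0, 0, 0, -1, 0, 0, 0, 0, 0, 0]
  force: 60

```text
t: 10.0
eef_pos: [0.4952, 0.2206, 0.1028]
tool_rot: [-0.146, 0.784, 0.57, 0.2]
contact_force: [-4.3, 2.9, 4.6]
gripper_width: 0.099
```

Call:
drive_tool:
  series: [-1, 0, 0, 0, 0, 0, 0, -1, 0, 0, 0, 0, 0, 0, -1, 0, 0, 0, 0, 0, 0]
  force: 120

```text
t: 10.38
eef_pos: [0.4952, 0.2206, 0.1028]
tool_rot: [-0.146, 0.784, 0.57, 0.2]
contact_force: [-4.1, 2.4, 4.2]
gripper_width: 0.079
```

Call:
drive_tool:
  series: [-1, 2.4, 0, -4.4, 0, 0, 0, -1, 2.4, 0, -4.4, 0, 0, 0, -1, 2.4, 0, -4.4, 0, 0, 0, -1, 2.4, 0, -4.4, 0, 0, 0, -1, 2.4, 0, -4.4, 0, 0, 0, -1, 2.4, 0, -4.4, 0, 0, 0, -1, 2.4, 0, -4.4, 0, 0, 0, -1, 2.4, 0, -4.4, 0, 0, 0]

```text
t: 11.38
eef_pos: [0.4947, 0.2191, 0.1421]
tool_rot: [-0.145, 0.784, 0.569, 0.199]
contact_force: [-1.8, -3.4, -24.2]
gripper_width: 0.076
```

Call:
drive_tool:
  series: [-1, 2.4, 0, -4.4, 0, 0, 0, -1, 2.4, 0, -4.4, 0, 0, 0, -1, 2.4, 0, -4.4, 0, 0, 0, -1, 2.4, 0, -4.4, 0, 0, 0, -1, 2.4, 0, -4.4, 0, 0, 0, -1, 2.4, 0, -4.4, 0, 0, 0, -1, 2.4, 0, -4.4, 0, 0, 0, -1, 2.4, 0, -4.4, 0, 0, 0, -1, 2.4, 0, -4.4, 0, 0, 0, -1, 2.4, 0, -4.4, 0, 0, 0]

```text
t: 12.62
eef_pos: [0.4961, 0.2201, 0.1933]
tool_rot: [-0.145, 0.784, 0.569, 0.201]
contact_force: [-0.2, -0.2, -5.4]
gripper_width: 0.075
```

```bash
python3 - <<'E'
from h import *
c=cam('wrist'); a=cv2.resize(c['pixels'],(560,420),interpolation=cv2.INTER_CUBIC)
k=cam('side'); b=cv2.resize(k['pixels'][155:290,160:295],(500,500),interpolation=cv2.INTER_CUBIC)[:420]
cv2.imwrite('pics/out.png',np.hstack([a[:,80:480],b[:,:400]]))
E
```

```text
(no output)
```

View pics/out.png

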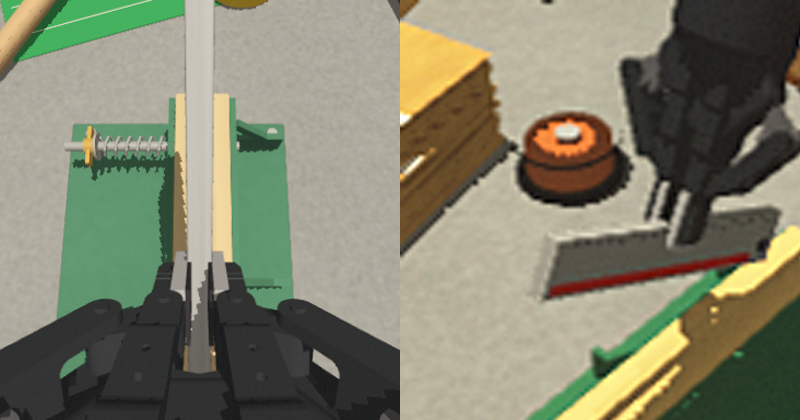

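The bar is out of the jaws and held at its middle, still slanting. The force is -5.4 N, which matches its weight. I'll raise it, then measure its slant and grip offset from the red line.

Call:
drive_tool:
  series: [-1, 9.6, 0, -17.6, 0, 0, 0, -1, 9.6, 0, -17.6, 0, 0, 0, -1, 9.6, 0, -17.6, 0, 0, 0, -1, 4.8, 0, -8.8, 0, 0, 0, -1, 0, 0, 0, 0, 0, 0, -1, 0, 0, 0, 0, 0, 0]

```text
t: 13.48
eef_pos: [0.4954, 0.2196, 0.262]
tool_rot: [-0.146, 0.784, 0.569, 0.2]
contact_force: [-0.5, 0.1, -5.8]
gripper_width: 0.078
```

```bash
cat >> h.py <<'E'
from scipy.spatial.transform import Rotation as Ro
def barline(verbose=1):
    """red line seen by side camera -> tool frame coords (mm), bar slope in the tool's xz plane and in world"""
    s=bot.get_obs(); T=np.array(s['eef_pos']); w,x,y,z=s['tool_rot']; R=Ro.from_quat([x,y,z,w]).as_matrix()
    k=cam('side'); h=cv2.cvtColor(k['pixels'],cv2.COLOR_BGR2HSV)
    m=(((h[...,0]<8)|(h[...,0]>172))&(h[...,1]>120)&(h[...,2]>50)).astype(np.uint8)
    u=proj(k,[T])[0]; Y,X=np.mgrid[:384,:512]; m[np.hypot(X-u[0],Y-u[1])>90]=0
    n,l,st,ce=cv2.connectedComponentsWithStats(m,connectivity=8)
    i=[j for j in range(1,n) if st[j,4]>=8]; print('blobs',[(st[j].tolist()) for j in i])
    out=[]
    for j in i:
        yy,xx=np.nonzero(l==j); q=np.c_[xx,yy].astype(float)
        o,d=ray(k,q); nrm=R[:,1]; cs=-np.sign(-(o-T)@nrm); off=.005*cs
        P=o+d*((off-(o-T)@nrm)/(d@nrm))[:,None]; out.append(((P-T)@R)*1e3)
    return out,R,T,k
E
python3 - <<'E'
from h import *
o,R,T,k=barline(); print(T,R.round(3).tolist())
for p in o:
    f=np.polyfit(p[:,0],p[:,2],1); print('n',len(p),'x',p[:,0].min().round(1),p[:,0].max().round(1),'z at x=0',f[1].round(1),'slope',f[0].round(3))
E
```

```text
blobs [[236, 96, 6, 3, 9], [240, 101, 4, 8, 18], [279, 187, 21, 16, 268], [198, 200, 57, 9, 162]]
[0.49538201 0.21957282 0.26200969] [[0.272, 0.951, 0.147], [0.835, -0.31, 0.455], [0.479, -0.001, -0.878]]
n 9 x 69.5 84.3 z at x=0 -174.6 slope -0.005
n 18 x 57.7 69.0 z at x=0 -131.7 slope -0.476
n 268 x -308.5 -190.4 z at x=0 -12.4 slope -0.162
n 162 x -88.6 100.8 z at x=0 38.0 slope -0.002
```

```bash
python3 - <<'E'
from h import *
s=bot.get_obs(); T=np.array(s['eef_pos']); w,x,y,z=s['tool_rot']; R=Ro.from_quat([x,y,z,w]).as_matrix()
k=cam('side')
def prof(pts):
    X=T+np.array(pts)/1e3@R.T; u=proj(k,X).astype(np.float32)
    return cv2.remap(k['pixels'],u[:,0].reshape(-1,1),u[:,1].reshape(-1,1),cv2.INTER_LINEAR)[:,0]
for xx in(30,60,80):
    print('x',xx); zs=np.arange(-10,50,2); v=prof([(xx,-5,a) for a in zs]); print([(int(a),*map(int,p)) for a,p in zip(zs,v)])
xs=np.r_[np.arange(-125,-85,3),np.arange(90,126,3)]; v=prof([(a,-5,20) for a in xs]); print([(int(a),*map(int,p)) for a,p in zip(xs,v)])
E
```

```text
x 30
[(-10, 118, 129, 133), (-8, 127, 140, 145), (-6, 109, 119, 123), (-4, 116, 126, 130), (-2, 133, 145, 149), (0, 116, 126, 130), (2, 110, 119, 123), (4, 151, 169, 173), (6, 185, 206, 215), (8, 132, 148, 154), (10, 73, 82, 86), (12, 59, 67, 70), (14, 70, 79, 82), (16, 71, 82, 85), (18, 71, 81, 84), (20, 75, 84, 87), (22, 72, 81, 86), (24, 70, 80, 84), (26, 69, 79, 82), (28, 72, 82, 85), (30, 72, 81, 81), (32, 76, 86, 82), (34, 59, 68, 94), (36, 34, 39, 107), (38, 17, 23, 113), (40, 23, 31, 104), (42, 71, 83, 91), (44, 128, 147, 145), (46, 161, 183, 187), (48, 160, 185, 189)]
x 60
[(-10, 153, 173, 179), (-8, 155, 176, 182), (-6, 153, 175, 180), (-4, 151, 174, 179), (-2, 158, 179, 184), (0, 159, 181, 184), (2, 160, 183, 185), (4, 164, 186, 191), (6, 169, 189, 194), (8, 114, 129, 131), (10, 64, 73, 76), (12, 66, 74, 78), (14, 75, 84, 87), (16, 74, 85, 88), (18, 72, 82, 87), (20, 73, 83, 87), (22, 73, 84, 86), (24, 73, 84, 85), (26, 72, 82, 86), (28, 72, 81, 86), (30, 72, 81, 83), (32, 74, 85, 82), (34, 60, 69, 92), (36, 30, 37, 109), (38, 16, 24, 115), (40, 26, 34, 113), (42, 69, 79, 
[... 461 characters left out ...]
4), (32, 74, 85, 83), (34, 59, 67, 93), (36, 29, 36, 110), (38, 19, 25, 115), (40, 38, 43, 108), (42, 60, 69, 86), (44, 39, 44, 46), (46, 23, 26, 29), (48, 112, 129, 133)]
[(-125, 160, 182, 187), (-122, 162, 186, 189), (-119, 159, 181, 186), (-116, 145, 165, 171), (-113, 111, 126, 131), (-110, 78, 89, 95), (-107, 63, 71, 77), (-104, 68, 76, 81), (-101, 67, 77, 83), (-98, 69, 80, 85), (-95, 71, 82, 86), (-92, 71, 80, 83), (-89, 71, 80, 85), (-86, 71, 81, 86), (90, 73, 83, 86), (93, 72, 82, 85), (96, 72, 82, 85), (99, 70, 81, 85), (102, 67, 75, 80), (105, 91, 103, 109), (108, 130, 146, 152), (111, 142, 161, 167), (114, 140, 160, 164), (117, 107, 124, 127), (120, 42, 49, 57), (123, 41, 46, 51)]
```

Call:
drive_tool:
  series: [-1, 0, 0, 0, 0, -0.125, 0, -1, 0, 0, 0, 0, -0.125, 0, -1, 0, 0, 0, 0, -0.125, 0, -1, 0, 0, 0, 0, -0.125, 0, -1, 0, 0, 0, 0, 0, -0.055, -1, -20, 15, 0, 0, 0, 0, -1, -40, 15, 0, 0, 0, 0, -1, -40, 15, 0, 0, 0, 0, -1, -40, 13, 0, 0, 0, 0, -1, -40, 0, 0, 0, 0, 0, -1, -40, 0, 0, 0, 0, 0, -1, -40, 0, 0, 0, 0, 0]

```text
t: 15.08
eef_pos: [0.4849, -0.047, 0.2624]
tool_rot: [-0.0, 0.793, 0.61, 0.0]
contact_force: [1.0, 0.0, -5.1]
gripper_width: 0.075
```

Call:
drive_tool:
  series: [-1, -40, 0, 0, 0, 0, 0, -1, -40, 0, 0, 0, 0, 0, -1, -40, 0, 10, 0, 0, 0, -1, -40, 0, 20, 0, 0, 0, -1, -25, 0, 20, 0, 0, 0, -1, -11, 0, 20, 0, 0, 0, -1, 0, 0, 20, 0, 0, 0, -1, 0, 0, 10, 0, 0, 0, -1, 0, 0, 0, 0, 0, 0, -1, 0, 0, 0, 0, 0, 0]

```text
t: 16.32
eef_pos: [0.4355, -0.2355, 0.1636]
tool_rot: [0.001, 0.793, 0.61, 0.0]
contact_force: [1.1, 0.8, -6.2]
gripper_width: 0.077
```

```bash
python3 - <<'E'
from h import *
s=bot.get_obs();print(s['eef_pos'],s['tool_rot'],s['gripper_width'],s['t'],np.round(s['q'],2))
c=cam('wrist'); cv2.imwrite('pics/stand2.png',cv2.resize(c['pixels'],(800,600),interpolation=cv2.INTER_CUBIC))
E
```

```text
[ 0.4354806  -0.23553291  0.16356537] [5.31654460e-04 7.92640361e-01 6.09689103e-01 4.16417392e-04] 0.07662453216486416 16.325 [ 0.91  0.37 -0.65  2.03  0.3   0.83 -0.17]
```

View pics/stand2.png

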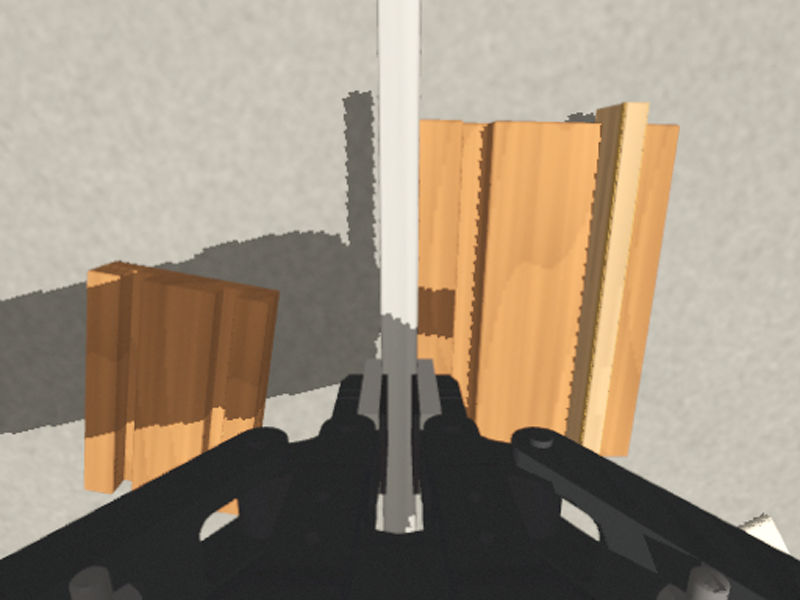

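The wrist view shows the free slot between its -x lip, (462,121)→(455,290), and its +x lip, (495,122)→(476,405). The stand's +x outer edge runs (679,125)→(629,457), and the rule is in the right-hand slot. I'll measure these in tool axes.

```bash
python3 - <<'E'
from h import *
c=cam('wrist'); f=lambda p:(np.array(p,float)+.5)/1.5625-.5
s=bot.get_obs();T=np.array(s['eef_pos']);w,x,y,z=s['tool_rot'];a=2*np.arctan2(y,x)
ex=np.array([np.cos(a),np.sin(a)]);ey=np.array([np.sin(a),-np.cos(a)]); print('yaw',a-np.pi/2)
def rel(n,p,z):
    P=plane(c,f(p),z)[:,:2]; d=P-T[:2]; q=np.c_[d@ex,d@ey]*1e3; print(n,'tool',q.round(1).tolist(),'dir',np.round((q[0,1]-q[-1,1])/(q[0,0]-q[-1,0]),4)); 
rel('-x lip',[(462,121),(455,290)],.036)
rel('+x lip',[(495,122),(476,405)],.036)
rel('outer +x',[(679,125),(629,457)],.036)
rel('rule top +x edge',[(648,103),(603,457)],.054)
rel('far corners',[(420,119),(679,125)],.036)
h=cv2.cvtColor(c['pixels'],cv2.COLOR_BGR2HSV)
g=cv2.GaussianBlur(cv2.cvtColor(c['pixels'],cv2.COLOR_BGR2GRAY),(1,5),0)
for r in (82,110,150,190,230,250): print(r,g[r,285:325].tolist())
# bar on the tool: top edge borders, two rows, at tool z ~ 6.8mm
for r in (10,100,180): print('bar',r,g[r,232:278].tolist())
E
```

```text
yaw -0.2598008422629843
-x lip tool [[84.9, 30.7], [2.8, 29.9]] dir 0.0107
+x lip tool [[84.5, 46.3], [-62.7, 43.4]] dir 0.0194
outer +x tool [[83.6, 133.7], [-96.1, 132.4]] dir 0.0072
rule top +x edge tool [[91.6, 109.1], [-83.9, 109.0]] dir 0.0009
far corners tool [[85.8, 11.0], [83.6, 133.7]] dir -55.898
82 [178, 175, 174, 178, 180, 181, 180, 180, 182, 181, 172, 172, 178, 178, 178, 180, 181, 184, 186, 189, 193, 191, 186, 178, 150, 104, 93, 81, 81, 81, 114, 154, 178, 187, 186, 182, 179, 177, 177, 179]
110 [183, 181, 180, 179, 178, 177, 177, 179, 176, 165, 170, 189, 189, 190, 192, 192, 191, 190, 191, 193, 192, 189, 166, 100, 95, 85, 81, 81, 99, 137, 168, 182, 182, 178, 178, 181, 184, 186, 188, 189]
150 [176, 176, 175, 174, 174, 174, 172, 164, 167, 187, 188, 188, 191, 192, 190, 187, 187, 187, 178, 139, 109, 95, 91, 82, 82, 79, 108, 153, 176, 186, 186, 186, 184, 182, 183, 185, 186, 186, 187, 186]
190 [90, 89, 89, 88, 88, 96, 144, 185, 186, 189, 191, 190, 187, 184, 182, 180, 180, 166, 120, 91, 87, 81, 79, 98, 140, 170, 183, 182, 180, 178, 177, 177, 177, 179, 178, 180, 184, 187, 186, 18
[... 408 characters left out ...]
5, 195, 196, 196, 195, 193, 194, 190, 164, 204, 229, 232, 232, 233, 233, 233, 232, 233, 234, 234, 233, 232, 231, 233, 234, 235, 236, 237, 238, 239, 239, 239, 238, 237, 227, 195, 173, 195, 196, 196, 197, 197, 197, 197, 196]
bar 100 [101, 102, 102, 103, 103, 102, 139, 192, 193, 188, 177, 206, 231, 233, 232, 232, 232, 233, 232, 232, 232, 231, 231, 230, 231, 231, 232, 233, 234, 235, 237, 236, 235, 234, 229, 202, 179, 190, 190, 189, 188, 187, 186, 185, 182, 180]
bar 180 [102, 103, 104, 104, 104, 105, 106, 105, 106, 105, 104, 144, 209, 233, 232, 231, 231, 231, 231, 232, 232, 231, 230, 230, 229, 228, 228, 229, 231, 234, 236, 234, 233, 229, 212, 190, 179, 178, 178, 176, 176, 178, 180, 183, 186, 188]
```

```bash
python3 - <<'E'
from h import *
c=cam('wrist')
s=bot.get_obs();T=np.array(s['eef_pos']);w,x,y,z=s['tool_rot'];a=2*np.arctan2(y,x)
ex=np.array([np.cos(a),np.sin(a)]);ey=np.array([np.sin(a),-np.cos(a)])
def fit(n,p,z):
    d=plane(c,p,z)[:,:2]-T[:2]; q=np.c_[d@ex,d@ey]*1e3; k=np.polyfit(q[:,0],q[:,1],1); print(n,'y at x=0,-3.5',k[1].round(2),'slope',k[0].round(4),'res',(q[:,1]-np.polyval(k,q[:,0])).round(1), 'x',q[[0,-1],0].round(0))
fit('-x lip',[(295.5,82),(294,110),(292.2,150),(291,190),(288.5,230)],.036)
fit('+x lip',[(315.3,82),(314,110),(311.8,150),(308.7,190),(306.2,230),(305.2,250)],.036)
fit('bar L',[(241,10),(242.5,100),(243.3,180)],T[2]-.0068)
fit('bar R',[(268.5,10),(267,100),(266.3,180)],T[2]-.0068)
E
```

```text
-x lip y at x=0,-3.5 29.69 slope 0.0143 res [ 0.1 -0.1 -0.1  0.4 -0.2] x [ 82. -36.]
+x lip y at x=0,-3.5 44.48 slope 0.0152 res [-0.2  0.1  0.3 -0.2 -0.1  0.1] x [ 82. -54.]
bar L y at x=0,-3.5 -3.58 slope -0.0029 res [-0.   0.1 -0. ] x [101.  38.]
bar R y at x=0,-3.5 5.49 slope 0.004 res [ 0.  -0.1  0. ] x [101.  38.]
```

Call:
drive_tool:
  series: [-1, 0, 18, 0, 0, 0, 0, -1, -1, 18.5, 0, 0, 0, 0.014, -1, 0, 0, 20, 0, 0, 0, -1, 0, 0, 25, 0, 0, 0, -1, 0, 0, 20, 0, 0, 0, -1, 0, 0, 10, 0, 0, 0, -1, 0, 0, 0, 0, 0, 0, -1, 0, 0, 0, 0, 0, 0]

```text
t: 17.48
eef_pos: [0.4704, -0.2462, 0.0886]
tool_rot: [0.001, 0.797, 0.604, 0.0]
contact_force: [0.8, -0.5, -5.7]
gripper_width: 0.072
```

```bash
python3 - <<'E'
from h import *
s=bot.get_obs();T=np.array(s['eef_pos']);w,x,y,z=s['tool_rot'];a=2*np.arctan2(y,x);print(T,a-np.pi/2,s['contact_force'])
ex=np.array([np.cos(a),np.sin(a)]);ey=np.array([np.sin(a),-np.cos(a)])
c=cam('wrist'); g=cv2.cvtColor(c['pixels'],cv2.COLOR_BGR2GRAY); b=c['pixels']
for n,zz in(('lip-','-x'),): pass
# where slot lips / bar bottom corners should fall, beyond the far end of the bar view: stand features in tool axes
for r in(60,75,90,110,140): print(r,'B',b[r,205:300:2,0].tolist())
k=cam('side'); R=Ro.from_quat([x,y,z,w]).as_matrix()
def prof(pts):
    u=proj(k,T+np.array(pts)/1e3@R.T).astype(np.float32); return cv2.remap(k['pixels'],u[:,0].reshape(-1,1),u[:,1].reshape(-1,1),cv2.INTER_LINEAR)[:,0]
for xx in(95,): zs=np.arange(0,62,2); print('side x',xx,[(int(q),*map(int,p)) for q,p in zip(zs,prof([(xx,-5,q) for q in zs]))])
E
```

```text
[ 0.47039172 -0.246209    0.08864749] -0.2740046191430925 [ 0.77605062 -0.45857689 -5.71363571]
60 B [184, 184, 182, 182, 184, 182, 183, 184, 185, 186, 184, 117, 92, 95, 95, 97, 93, 94, 103, 208, 224, 223, 224, 224, 223, 222, 223, 224, 228, 228, 227, 206, 180, 182, 181, 182, 184, 185, 186, 185, 182, 181, 180, 181, 182, 185, 185, 183]
75 B [111, 113, 111, 111, 110, 107, 108, 111, 107, 105, 103, 101, 103, 97, 53, 51, 52, 52, 73, 204, 224, 223, 222, 223, 223, 222, 222, 224, 227, 228, 226, 195, 80, 106, 109, 106, 104, 101, 106, 109, 113, 114, 114, 112, 111, 108, 111, 113]
90 B [112, 109, 108, 109, 106, 105, 105, 108, 106, 102, 104, 105, 105, 95, 53, 54, 51, 53, 54, 200, 224, 224, 223, 223, 222, 221, 222, 224, 226, 226, 226, 192, 82, 106, 107, 104, 101, 99, 107, 109, 114, 115, 112, 110, 109, 108, 111, 109]
110 B [110, 108, 108, 108, 105, 102, 106, 107, 106, 106, 108, 105, 106, 105, 92, 49, 53, 50, 48, 198, 224, 224, 223, 224, 222, 221, 221, 223, 226, 227, 225, 178, 78, 105, 106, 104, 105, 108, 110, 112, 112, 115, 113, 109, 111, 108, 110, 111]
140 B [108, 107, 104, 106, 104, 103, 100, 103, 109, 110, 109, 106, 102, 102, 74, 51, 51, 51, 46, 180, 224, 223, 222, 223, 222, 221, 221, 222, 225, 226, 223, 181, 85, 101, 106, 108, 106, 108, 112, 113, 111, 112, 111, 107, 106, 106, 106, 105]
side x 95 [(0, 174, 196, 207), (2, 189, 210, 217), (4, 199, 218, 222), (6, 191, 211, 215), (8, 171, 190, 194), (10, 129, 145, 151), (12, 96, 109, 115), (14, 72, 81, 87), (16, 64, 72, 78), (18, 63, 70, 76), (20, 64, 72, 77), (22, 65, 74, 79), (24, 67, 75, 78), (26, 69, 76, 76), (28, 69, 77, 76), (30, 67, 76, 77), (32, 60, 68, 83), (34, 52, 58, 91), (36, 42, 44, 100), (38, 34, 36, 103), (40, 27, 33, 102), (42, 28, 39, 98), (44, 31, 48, 92), (46, 31, 52, 91), (48, 31, 54, 91), (50, 29, 53, 88), (52, 27, 52, 86), (54, 27, 51, 83), (56, 28, 51, 83), (58, 34, 74, 123), (60, 39, 91, 156)]
```

```bash
python3 - <<'E'
from h import *
c=cam('wrist'); b=c['pixels']
s=bot.get_obs();T=np.array(s['eef_pos']);w,x,y,z=s['tool_rot'];a=2*np.arctan2(y,x)
ex=np.array([np.cos(a),np.sin(a)]);ey=np.array([np.sin(a),-np.cos(a)])
def tl(p,z): d=plane(c,p,z)[:,:2]-T[:2]; return (np.c_[d@ex,d@ey]*1e3).round(1).tolist()
for r in(70,80,90,100,110,125,140,155):
    row=b[r,:,0].astype(int)
    L=next(i for i in range(242,200,-1) if row[i]>75 and row[i-1]>75 and row[i-2]>75 and i<240)+.5
    bl=next(i for i in range(235,260) if row[i]>150)-.5; br=next(i for i in range(262,285) if row[i]<150)-.5
    Rr=next(i for i in range(int(br)+2,300) if row[i]>95)-.5
    print(r,L,bl,br,Rr,'slot',tl([(L,r),(Rr,r)],.036),'bar',tl([(bl,r),(br,r)],T[2]-.0068))
E
```

```text
70 230.5 241.5 268.5 270.5 slot [[83.9, -11.4], [83.9, 9.0]] bar [[80.2, -4.0], [80.2, 6.2]]
80 232.5 242.5 267.5 270.5 slot [[79.0, -10.4], [79.0, 9.1]] bar [[76.6, -3.6], [76.6, 5.8]]
90 232.5 242.5 267.5 269.5 slot [[74.1, -10.5], [74.1, 8.6]] bar [[73.0, -3.7], [73.0, 5.8]]
100 230.5 242.5 267.5 269.5 slot [[69.1, -11.7], [69.1, 8.7]] bar [[69.4, -3.7], [69.3, 5.9]]
110 233.5 242.5 267.5 269.5 slot [[64.1, -10.2], [64.0, 8.7]] bar [[65.6, -3.7], [65.6, 5.9]]
125 232.5 242.5 267.5 270.5 slot [[56.3, -10.9], [56.3, 9.3]] bar [[59.9, -3.8], [59.9, 6.0]]
140 231.5 242.5 267.5 269.5 slot [[48.3, -11.6], [48.3, 8.9]] bar [[54.1, -3.9], [54.1, 6.0]]
155 231.5 243.5 267.5 269.5 slot [[40.2, -11.7], [40.2, 9.0]] bar [[48.1, -3.5], [48.1, 6.1]]
```

Call:
drive_tool:
  series: [-1, 0, 0.4, 3, 0, 0, 0, -1, 0, 0, 3, 0, 0, 0, -1, 0, 0, 3, 0, 0, 0, -1, 0, 0, 2, 0, 0, 0, -1, 0, 0, 2, 0, 0, 0, -1, 0, 0, 2, 0, 0, 0]

```text
t: 18.38
eef_pos: [0.4701, -0.2461, 0.0728]
tool_rot: [-0.0, 0.797, 0.604, 0.0]
contact_force: [-0.2, 0.1, -5.2]
gripper_width: 0.081
```

Call:
drive_tool:
  series: [-1, 0, 0, 2, 0, 0, 0, -1, 0, 0, 2, 0, 0, 0, -1, 0, 0, 2, 0, 0, 0, -1, 0, 0, 2, 0, 0, 0]

```text
t: 18.88
eef_pos: [0.4701, -0.2461, 0.0648]
tool_rot: [0.0, 0.797, 0.604, 0.0]
contact_force: [0.6, 0.1, -5.8]
gripper_width: 0.075
```

Call:
drive_tool:
  series: [-1, 0, 0, 1, 0, 0, 0, -1, 0, 0, 1, 0, 0, 0]

```text
t: 19.12
eef_pos: [0.4701, -0.2461, 0.0629]
tool_rot: [0.0, 0.797, 0.604, 0.0]
contact_force: [0.9, -0.3, -4.6]
gripper_width: 0.079
```

Call:
drive_tool:
  series: [-1, 0, 0, 1, 0, 0, 0, -1, 0, 0, 1, 0, 0, 0]

```text
t: 19.38
eef_pos: [0.4702, -0.2462, 0.0612]
tool_rot: [0.0, 0.797, 0.604, -0.0]
contact_force: [-3.6, 1.4, 7.6]
gripper_width: 0.075
```

Call:
drive_tool:
  series: [-1, 0, 0, 1, 0, 0, 0, -1, 0, 0, 0, 0, 0, 0]

```text
t: 19.62
eef_pos: [0.4703, -0.2461, 0.0612]
tool_rot: [0.0, 0.797, 0.604, -0.0]
contact_force: [-5.0, 1.6, 10.1]
gripper_width: 0.074
```

Contact came at the predicted floor height, TCP z 0.061. I'll release gently with a small opening.

Call:
drive_tool:
  series: [-1, 0, 0, -0.8, 0, 0, 0, -0.6, 0, 0, 0, 0, 0, 0, -0.5, 0, 0, 0, 0, 0, 0, -0.4, 0, 0, 0, 0, 0, 0, -0.4, 0, 0, 0, 0, 0, 0, -0.4, 0, 0, 0, 0, 0, 0]
  force: 20

```text
t: 20.38
eef_pos: [0.4702, -0.2462, 0.0607]
tool_rot: [0.0, 0.797, 0.604, 0.0]
contact_force: [-0.1, -0.5, -0.0]
gripper_width: 0.3
```

Call:
drive_tool:
  series: [-0.4, 0, 0, -5, 0, 0, 0, -0.4, 0, 0, -10, 0, 0, 0, -0.4, 0, 0, -25, 0, 0, 0, -0.4, 0, 0, -40, 0, 0, 0, -0.4, 0, 0, -40, 0, 0, 0, -0.4, -30, 0, -20, 0, 0, 0, -0.4, -60, 0, 0, 0, 0, 0, -0.4, -60, 0, 0, 0, 0, 0, -0.4, 0, 0, 0, 0, 0, 0, -0.4, 0, 0, 0, 0, 0, 0]

```text
t: 21.62
eef_pos: [0.4296, -0.3901, 0.2011]
tool_rot: [0.0, 0.797, 0.604, 0.0]
contact_force: [0.5, 1.1, -0.6]
gripper_width: 0.299
```

```bash
python3 - <<'E'
from h import *
s=bot.get_obs();T=np.array(s['eef_pos']);print(T,s['gripper_width'],s['contact_force'],s['t'])
A=cv2.resize(cam('side')['pixels'][125:200,250:340],(400,333),interpolation=cv2.INTER_CUBIC)
B=cv2.resize(cam('top')['pixels'][160:250,335:435],(370,333),interpolation=cv2.INTER_CUBIC)
cv2.imwrite('pics/final.png',np.hstack([A,B]))
W=cam('wrist');print((-W['R'].T@W['t']).round(3))
cv2.imwrite('pics/wf.png',W['pixels'])
E
```

```text
[ 0.42964598 -0.39009483  0.20114946] 0.2992939378567965 [ 0.53214186  1.10828264 -0.56681183] 21.625
[ 0.45  -0.322  0.322]
```

View pics/final.png

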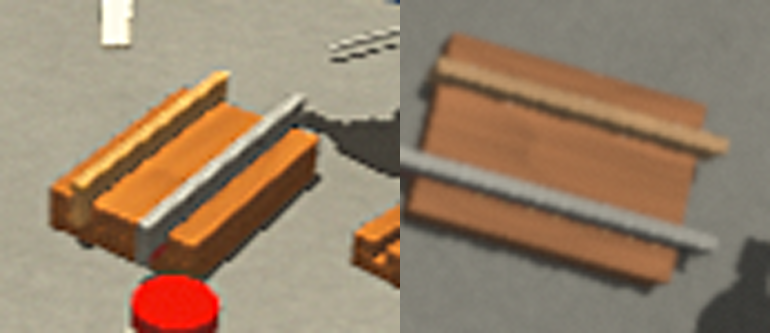

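The bar stands upright and low in the free slot, parallel to the rule and sticking out at both ends. I'll check its centring numerically.

```bash
python3 - <<'E'
from h import *
c=cam('top'); im=c['pixels'][160:260,310:435]; h=cv2.cvtColor(im,cv2.COLOR_BGR2HSV)
m=((h[...,1]<28)&(h[...,2]>150)).astype(np.uint8)
n,l,st,ce=cv2.connectedComponentsWithStats(m); j=1+np.argmax(st[1:,4]); yy,xx=np.nonzero(l==j); print(st[j])
P=plane(c,np.c_[xx+310,yy+160],.054)[:,:2]; m0=P.mean(0); v=np.linalg.svd(P-m0)[2][0]; v*=np.sign(v[1]); q=(P-m0)@v
print('len',np.ptp(q),'centre',m0+v*(q.max()+q.min())/2,'yaw',np.arctan2(-v[0],v[1]))
m2=((h[...,0]<14)&(h[...,1]>100)&(h[...,2]>60)).astype(np.uint8); m2=cv2.morphologyEx(m2,cv2.MORPH_CLOSE,np.ones((9,9)))
r=cv2.minAreaRect(max(cv2.findContours(m2,0,1)[0],key=cv2.contourArea)); B=plane(c,[np.array(r[0])+[310,160]],.036); print('stand mid',B.round(4),r)
e=v; o=m0+v*(q.max()+q.min())/2-B[0,:2]; print('bar centre in stand axes: along',o@v,'across',o@np.array([v[1],-v[0]]),'(expect 0,-.033)')
for n_,k in (('top',c),('side',cam('side'))):
    g=cv2.cvtColor(k['pixels'],cv2.COLOR_BGR2HSV); mm=((g[...,0]<6)|(g[...,0]>174))&(g[...,1]>170)&(g[...,2]>120)
    a=cv2.connectedComponentsWithStats(mm.astype(np.uint8)); print(n_,[x.round(1).tolist() for x,s in zip(a[3][1:],a[2][1:]) if s[4]>60])
E
```

```text
[ 24  39  87  28 188]
len 0.21708526934032846 centre [ 0.46867383 -0.24697156] yaw -0.27272338063447904
stand mid [[ 0.4967 -0.2548  0.036 ]] ((67.35652923583984, 43.216407775878906), (75.71245574951172, 51.02226638793945), 16.189205169677734)
bar centre in stand axes: along -4.675843609844939e-05 across -0.029091418233911842 (expect 0,-.033)
top [[281.1, 223.8], [506.3, 256.8]]
side [[356.6, 126.1], [289.0, 193.0]]
```

```bash
python3 -c "
from station import bot
print(bot.hand_in(), bot.get_obs()['t'])"
```

```text
the job is handed in; nothing more can be done
the job is handed in; nothing more can be done
```

The straightedge is in the free slot of the large stand, released, and I've handed the job in at about 22 s of the 58 s allowed.

I gripped the raised edge, swung that end up about 0.3 rad and let go with the bar half drawn. I then regripped at the middle with 120 N, drew the bar clear, levelled it and lowered it until it touched the slot floor.

**Last checks:**
- **Seating:** contact came at the expected floor height (TCP z 0.061 m), and after release the wrist force was about 0. Tilt was judged only by eye; the bar looks upright.
- **Position:** in the top view the bar is within 1 mm of centred along the slot. Its yaw is -0.273 rad; my estimates of the slot's yaw ran from -0.252 to -0.274.
- **Other objects:** the wooden rule is still standing in its slot. The jar's red cap is where it was in the top view and within about 1 px in the side view. The spool was never approached and I didn't re-measure it.

**Checks that disagreed:**
- **Across the slot:** the top view puts the bar 29 mm from the stand's middle instead of the expected 33 mm. The stand outline from its colour mask was rough, and a bar down in the slot can be at most 2 mm off.
- **Early wrist reading:** the first one differed from the top view by about 14 mm along the clamp gap. After the arm settled closer they agreed to about 4 mm.
- **Gripper opening:** it read about 6.5 mm when closed on the 10 mm bar, but the grip held.

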